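# Bring the hold-down foot onto the spool and lock it

### The job

Push the red-knobbed lever on the black head down until you feel the foot land on the aluminium spool, then about one more centimetre at the knob, so that the foot's spring holds the spool lightly. Then swing the blue-knobbed arm of the jam nut clockwise (seen from above) until the nut is tight. Do not shift the spool or disturb the things around, and leave lever and nut standing on their own.

Things in the scene. Friction and masses are not known exactly. Their poses are not given: they have to be found in the camera images.
- stand: Fixed stand: black base plate 250 x 180 x 16 mm (x from -105 to +145 mm, centred in y) with a round steel seat, its top 30 mm above the table. Origin on the table under the seat's centre; x points from the seat to the steel column (32 mm thick, at x = +105 mm, top at 255 mm), y to the lever's side. Place and yaw differ each time; the column is always on the side away from the robot.
- head: Black head block held by the column over the seat, 80 x 70 x 80 mm (x, y, z), centred over the seat, from 135 to 215 mm above the table; it carries lever, sprung foot and jam nut. Same origin and axes as the stand (so the origin lies on the table).
- lever (a joint): Lever angle in rad: 0 = fully raised (35 degrees above level, pointing away from the column), 1.0 = fully down (22 degrees below level). It starts at 0 to 0.12, swings in the stand's x-z plane about a level pivot and stays where it is left: pushing it takes roughly 4 to 7 N at the knob; when the foot lands this jumps by 0.9 N and then rises by about 0.23 N for each mm of knob travel.
- lever_pivot (a point): Pivot of the lever, on the left (+y) side of the head, 30 mm towards the column from the head's middle, 55 mm off its mid-plane, 175 mm above the table; its axis is the stand's y.
- lever_knob (a point): Centre of the red ball (30 mm across) at the lever's end, 140 mm from the pivot; the lever bar is 11 mm thick. At lever angle q it lies 140 mm x cos(0.611 - q) from the pivot along the stand's -x and 140 mm x sin(0.611 - q) above it.
- nut (a joint): Angle of the jam nut in rad: it grows clockwise seen from above and stops hard, tight, at 1.5; it starts at 0 to 0.5 (loose). The screw it sits on is keyed and cannot turn. The nut stays where it is left; turning it takes about 0.2 N m.
- nut_axis (a point): Point on the nut's vertical axis at the height of the middle of its arm, 242 mm above the table (27 mm above the head's top). The brass screw, 16 mm thick, rises 35 mm above this point.
- nut_knob (a point): Centre of the blue ball (20 mm across) at the end of the nut's level arm, 88 mm from the axis; the arm is a 10 mm round steel bar. The arm points along the stand's -y, a little to the column's side, when loosest, and nearly along -x (20 degrees towards -y) when tight.
- spool: Loose turned aluminium spool on the seat, 110 mm across and 44 mm high, 0.7 kg, origin in the middle of its underside, 30 mm above the table.
- driver: Bystander: screwdriver, 180 mm long, lying on the table left of the stand.
- jar: Bystander: amber jar with black cap, 60 mm across, 70 mm high, standing left of the column.
- bezel: Bystander: flat steel ring, 130 mm across, 12 mm high, lying right of the stand.
- foot_guide (a point): Centre of the head's underside, 135 mm above the table, where the foot (34 mm round rubber pad) comes down: 50 mm per rad of lever. Its hidden screw setting differs by up to 14 mm, so it lands at an unknown lever angle of 0.35 to 0.65 rad. It presses 2.5 N on landing, then 1.8 N more per mm driven on. 4 to 16 N on the spool is right, over 22 N harms it.
There are look-alikes about, which are no part of the job. Several things have the shape of the spool; the one meant has the colours described above.

How it is judged:
On the way, in this order (a step that is already met when the one before it is completed fails the run):
1. the foot has been lowered onto the spool and presses it lightly (4 to 16 N) (contact force between head and spool between 4 and 16 N), for 0.3 s.
2. the jam nut is tight (value of joint nut above 1.42 rad), for 0.2 s.
At the end, for the whole second after the job is handed in: The foot presses the spool with 4 to 16 N by itself, the jam nut is within 0.08 rad of its tight stop (above 1.42 rad), the spool lies flat and at rest within 10 mm of where it was (all of step 1 and value of joint nut above 1.42 rad and distance of spool from where it was at the start of the episode below 0.01 m and angle between spool's own z axis and vertical below 0.05 rad and linear speed of spool below 0.02 m/s); the robot touches nothing.
It fails at once if the foot is driven onto the spool with more than 22 N (contact force between head and spool above 22 N).
It fails at once if the spool is shifted by more than 15 mm (distance of spool from where it was at the start of the episode above 0.015 m).
It fails at once if a bystander is pushed away by more than 30 mm (distance of any of driver, jar, bezel from where it was at the start of the episode above 0.03 m).
It also fails if it takes over 61 s, if anything falls off the work surface, if the arm or the gripper's body presses on something with over 40 N, if the wrist force passes 120 N, or if a joint passes its speed limit or range.

### The arm

A 6-joint arm with a two-finger parallel gripper is mounted at the origin on the work surface. World frame = base frame: x ahead of the robot, y to its left, z up, the work surface at z = 0. Lengths are in m, angles in rad, forces in N, time in s.
With the tool pointing down it reaches from about 0.25 to 0.775 m from the base axis. Payload 4 kg.
Tool frame: the origin (TCP) lies midway between the tips of the shut fingers; the grasp point (between the pads) lies 19 mm behind it; z points along the fingers, x is the direction in which the jaws open and shut, and the axes are right-handed (so a half turn about z gives the same grasp; the last joint's range is limited). The gripper opens to 94 mm and grips with 3 to 60 N. Pads are 16 mm wide; open, the fingers measure 119 mm over their backs; the gripper's body (75 mm by 177 mm) begins 78 mm behind the grasp point.
Start: joints at [1.04, 0.087, 1.371, -0, 1.684, -0.103], TCP at [0.228, 0.5, 0.206] pointing down, gripper open.
Joint ranges: [-3.1, 3.1], [-0.76, 2.03], [0.27, 2.55], [-1.08, 4.22], [0.17, 2.65], [-2.57, 2.57]. Speed limits (rad/s): [2.79, 2.79, 3.14, 3.14, 3.14, 3.14].

### API

Orientations are given as [roll, pitch, yaw] about the fixed x, y, z axes, in that order (R = Rz(yaw) Ry(pitch) Rx(roll)).
In Python, from bench import * gives the robot as it stands.
- The arm moves only by the tool send_rows, never from a script. Its argument "rows" is one flat list of numbers, 7 for each row, row after row: the shift along the world's x, y, z in mm, then the turn, a rotation vector about the world's x, y, z in degrees, then the opening, from 0 (shut) to 1 (fully open). A call has exactly 8 rows; each row shifts and turns the commanded pose from where the row before left it; what a row does not reach is not made up. A row lasts 1/8 s, in which the tool goes at most 62.5 mm and 10.7 degrees, less where a joint would pass 70% of its speed; a pose out of reach is approached as far as the arm can. A call is refused whole if a number of a shift passes 62.5 or a number of a turn 10.7, either way. A call with a gripper value outside its range is refused whole. The fingers move at their own pace and stop on an object; the grip force is fixed at half the most. Time passes only in rows, so rows that do not move let the fingers close, or fill a call up. It gives the time, the measured TCP pose, the force and the opening at its end, in the units of the state.
- get_obs(): the state, without advancing time (a new reading comes with each control period).
- snapshot(name): name is "side" or "top" or "wrist"; returns a dict with "color" (480x640x3 uint8, red, green, blue), "intrinsics" (3x3 intrinsics, pixels), "rvec" (rotation vector, rad) and "tvec" (3), from world to camera coordinates, as OpenCV has them; the wrist camera has in their place "T_tool_cam" (4x4, takes a point from camera to tool coordinates, whose origin is the TCP and whose axes are the tool frame's). Camera axes: x right, y down, z forward; pixel columns grow to the right and rows downward; lengths in m; the calibration is good to about 2 mm. A picture is of the moment at which its call begins: read the wrist's pose just before it. There is no depth.
- close_job(): hands the job in, once; it reports no verdict.
The state is a dict: "time": time; "joint_positions": joint angles; "qvel": joint speeds; "joint_torque": joint torques, N m; "tool_pos": TCP position; "ee_rot": TCP orientation; "wrist_force": force on the tool from outside, world axes, zero at the start; "wrist_torque": the same for the moment, N m; "width": finger opening in m.
Only numpy, scipy, OpenCV 4.12 (cv2) and the standard library are available. Lean on these libraries where they do the work, as an engineer would, in place of code of your own. Each camera call takes 0.05 s, during which the arm holds its last target.

## Working session

There is one attempt and no reset: what is moved stays moved. The work goes in short steps, Python scripts to look and compute and a tool call to move; the robot and the scene stay as the last step left them, time stands still between calls to the robot, and variables do not carry over. Pictures are saved under pics/ and viewed, and the job is handed in when it is done.

Besides the shell and the picture viewer there is one more tool, called after "Request:" as name(argument=value, ...) on one line, values as JSON. send_rows: Moves the arm, as the interface text tells. Its arguments: {"type":"object","properties":{"rows":{"type":"array","items":{"type":"number"}}},"required":["rows"]}

```bash
mkdir -p pics; ls; python3 - <<'E'
from bench import *
import cv2,pickle
o=get_obs();print(o)
d={}
for n in("side","top","wrist"):
    s=snapshot(n);d[n]=s
    cv2.imwrite(f"pics/{n}0.png",s["color"][:,:,::-1])
pickle.dump((o,d),open("s0.pkl","wb"))
E
```

```text
pics
{'time': 0.0, 'joint_positions': array([ 1.03991771e+00,  8.79635913e-02,  1.37228791e+00,  2.88426556e-05,
        1.68361217e+00, -1.03110582e-01]), 'qvel': array([ 7.55866258e-04,  8.31182424e-05,  5.31978410e-04, -5.59749238e-04,
        7.41509901e-05,  9.76530882e-04]), 'joint_torque': array([-1.98774255e-04, -3.40190935e+01, -3.02421892e+01,  7.17311958e-02,
        3.29877832e-02, -1.64940998e-04]), 'tool_pos': array([0.22787328, 0.4999483 , 0.20428244]), 'ee_rot': array([-3.14133039e+00,  2.25600795e-03,  1.14303180e+00]), 'wrist_force': array([-0.4480511 , -1.40723945, -0.26983237]), 'wrist_torque': array([-0.00443013,  0.04560669,  0.02191172]), 'width': 0.09358402028631475}
```

View pics/side0.png

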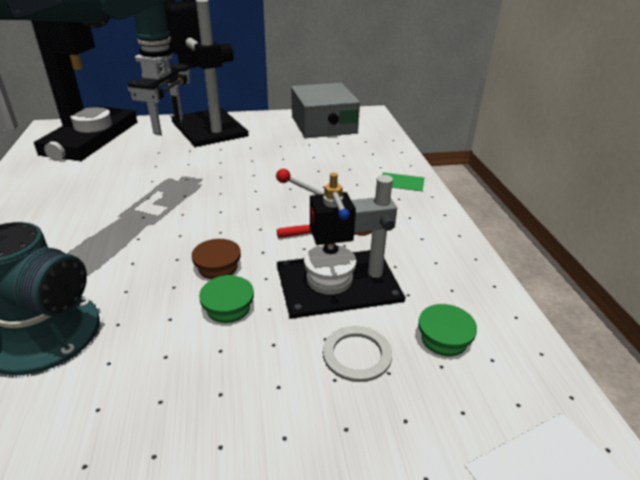

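View pics/top0.png

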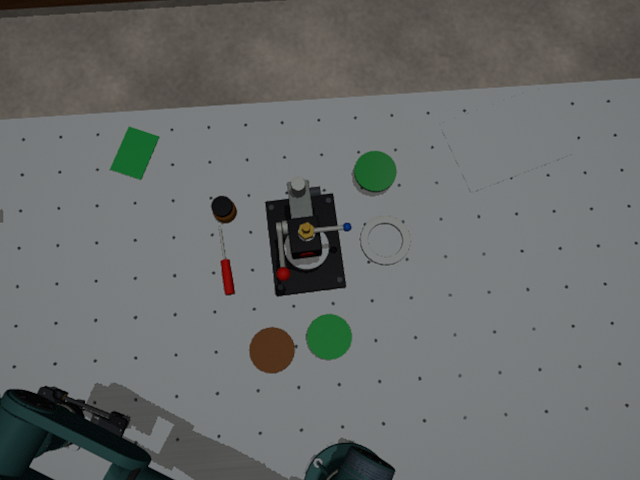

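View pics/wrist0.png

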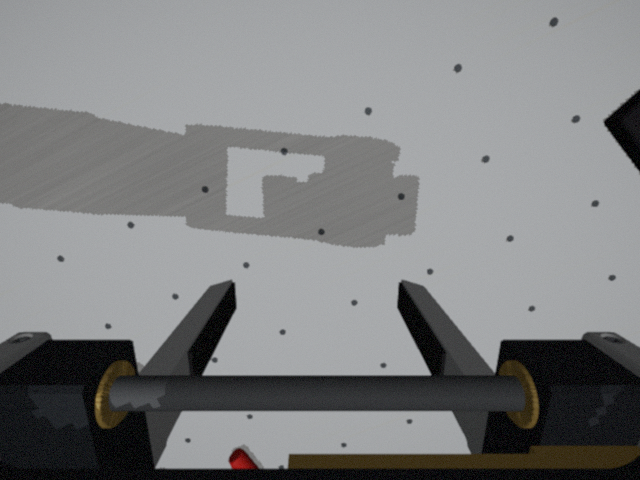

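The top view shows the stand at about (305,245). The red lever knob is at (284,274), the blue nut knob at (347,227), the column at (298,187), the jar at (223,208), the driver at (227,265) and the bezel at (385,240). In the side view the red knob is at (283,175) and the blue one at (344,214).

Spool-shaped candidates in the top view are green (375,171), green (329,337), brown (272,350) and aluminium (305,248). The aluminium one on the seat under the head fits the description.

```bash
cat > h.py <<'E'
import numpy as np,cv2
def P(s):
    R=cv2.Rodrigues(np.array(s["rvec"],float))[0];t=np.array(s["tvec"],float).reshape(3)
    return R,t,np.array(s["intrinsics"],float)
def ray(s,uv):
    R,t,K=P(s);d=R.T@np.linalg.inv(K)@np.array([uv[0],uv[1],1.]);return -R.T@t,d/np.linalg.norm(d)
def onz(s,uv,z):
    c,d=ray(s,uv);return c+d*(z-c[2])/d[2]
def tri(s1,u1,s2,u2):
    M1,M2=[P(s)[2]@np.c_[P(s)[0],P(s)[1]] for s in(s1,s2)]
    X=cv2.triangulatePoints(M1,M2,np.array(u1,float).reshape(2,1),np.array(u2,float).reshape(2,1))[:,0];return X[:3]/X[3]
def proj(s,X):
    R,t,K=P(s);p=K@(R@np.array(X,float)+t);return p[:2]/p[2]
def blobs(img,col,roi,minA=15):
    h=cv2.cvtColor(img,cv2.COLOR_RGB2HSV)
    if col=="red": m=((h[...,0]<6)|(h[...,0]>174))&(h[...,1]>180)&(h[...,2]>60)
    else: m=(h[...,0]>100)&(h[...,0]<130)&(h[...,1]>150)&(h[...,2]>50)
    m=m.astype(np.uint8);k=np.zeros_like(m);x0,y0,x1,y1=roi;k[y0:y1,x0:x1]=m[y0:y1,x0:x1]
    n,l,st,c=cv2.connectedComponentsWithStats(k)
    return [(c[i],st[i]) for i in range(1,n) if st[i][4]>=minA]
E
python3 - <<'E'
import pickle;from h import *
o,d=pickle.load(open("s0.pkl","rb"));S,T=d["side"],d["top"]
for n,s,r in(("side",S,(260,150,410,260)),("top",T,(260,170,370,300))):
    for c in("red","blue"):
        for b in blobs(s["color"],c,r,5): print(n,c,b[0].round(1),b[1])
    c,dd=ray(s,(320,240));print(n,c,dd)
a=T["color"][150:310,200:420,::-1];cv2.imwrite("pics/topc.png",cv2.resize(a,None,fx=3.6,fy=3.6,interpolation=cv2.INTER_CUBIC))
a=S["color"][150:330,250:430,::-1];cv2.imwrite("pics/sidec.png",cv2.resize(a,None,fx=3.3,fy=3.3,interpolation=cv2.INTER_CUBIC))
E
```

```text
side red [282.9 175.4] [277 170  12  12 111]
side red [311.9 211.6] [311 208   3   8  17]
side red [293.6 230.7] [278 226  33  11 233]
side blue [343.8 213.5] [338 208  12  11  90]
side [ 0.40942099 -0.76561544  0.71128595] [ 0.14122086  0.80553949 -0.57546747]
top red [309.  252.8] [307 252   5   2   6]
top red [282.8 273.3] [276 267  14  14 140]
top blue [346.7 226.5] [344 223   7   8  47]
top [0.31286666 0.05329207 1.40105431] [ 0.20330144 -0.02249414 -0.97885777]
```

View pics/topc.png

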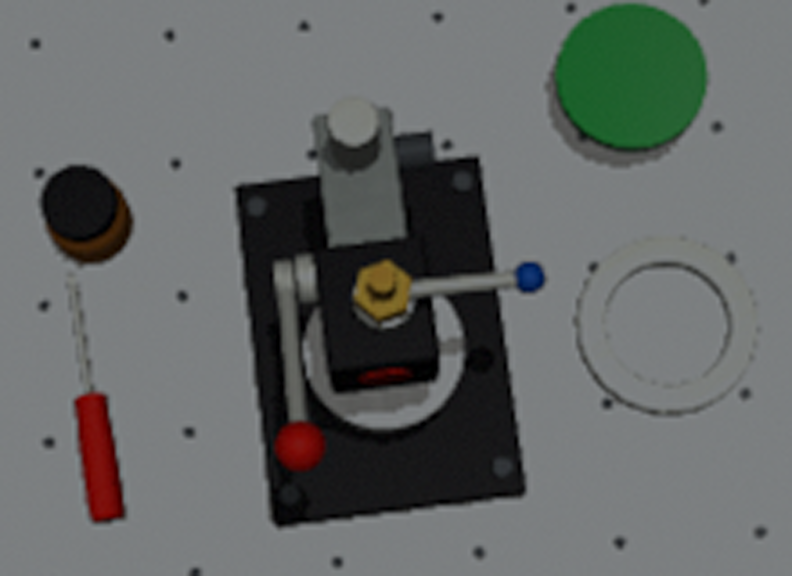

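View pics/sidec.png

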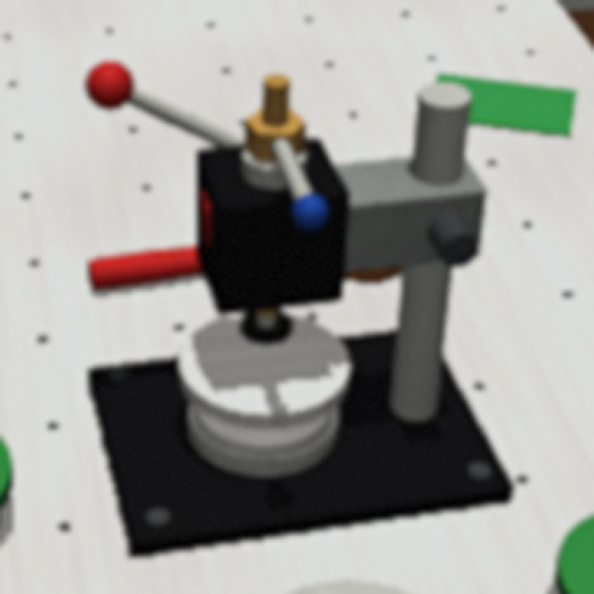

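The enlarged crops confirm it: an aluminium spool under the black head, a red-knobbed lever on the left (+y) side and a blue nut knob on the right. Next I work out the pose.

```bash
python3 - <<'E'
import pickle;from h import *
o,d=pickle.load(open("s0.pkl","rb"));S,T=d["side"],d["top"]
rk=tri(S,(282.6,175.2),T,(282.8,273.5)); bk=tri(S,(343.6,213.4),T,(347.2,226.5))
print("red",rk.round(4),proj(S,rk),proj(T,rk));print("blue",bk.round(4),proj(S,bk),proj(T,bk))
cr=[np.array(c)/3.6+[200,150] for c in((237,187),(477,158),(524,492),(277,523))]
C=[onz(T,c,0.016) for c in cr]
for c in C:print(c.round(4))
fl,fr,nr,nl=C
ax=(fl+fr-nl-nr)[:2];ay=(fl+nl-fr-nr)[:2]
print(np.linalg.norm(ax)/2,np.linalg.norm(ay)/2)
y1=np.arctan2(ax[1],ax[0]);y2=np.arctan2(-ay[0],ay[1]);yaw=(y1*1.0+y2*.7)/1.7;print("yaws",y1,y2)
X=np.array([np.cos(yaw),np.sin(yaw)]);Y=np.array([-X[1],X[0]])
O=sum(C)[:2]/4-0.02*X
print("origin",O,"colTop",onz(T,np.array((353,122))/3.6+[200,150],0.255)[:2],"pred",O+.105*X)
scr=onz(T,np.array((383,280))/3.6+[200,150],0.277)[:2];print("screw top",scr)
for n,k in(("red",rk),("blue",bk)):
    r=k[:2]-O;print(n,"in stand",r@X,r@Y,k[2])
E
```

```text
red [0.4855 0.1104 0.2505] [282.5370579  175.21276627] [282.79695525 273.45116723]
blue [ 0.5793 -0.0342  0.2425] [343.4402021  213.43668595] [347.20110325 226.39025767]
[0.7118 0.1551 0.016 ]
[ 0.7212 -0.0201  0.016 ]
[ 0.4758 -0.0342  0.016 ]
[0.4664 0.14   0.016 ]
0.24585748816892014 0.17496886899991795
yaws 0.05942775749960251 0.05395250213219909
origin [0.57381877 0.05903294] colTop [0.67862494 0.06550915] pred [0.67864721 0.06503286]
screw top [0.57446854 0.05403448]
red in stand -0.08523153942016137 0.056303689823183026 0.2504563448411941
blue in stand 0.00015916569287867806 -0.09340729259099265 0.24247136923918525
```

Request:
send_rows(rows=[16,-24,14,0,0,3.5,0,16,-24,14,0,0,3.5,0,16,-24,14,0,0,3.5,0,16,-24,14,0,0,3.5,0,16,-24,14,0,0,3.5,0,16,-24,14,0,0,3.5,0,16,-24,14,0,0,3.5,0,16,-24,14,0,0,3.5,0])

```text
time: 1.15
tool_pos: [0.3565, 0.3076, 0.3176]
ee_rot: [-3.141, 0.0, 1.634]
wrist_force: [0.2, 0.1, -0.5]
width: 0.0174
```

Request:
send_rows(rows=[16,-25,-3,0,0,0,0,16,-25,-3,0,0,0,0,16,-25,-3,0,0,0,0,16,-25,-3,0,0,0,0,16,-25,-3,0,0,0,0,16,-25,-3,0,0,0,0,16,-25,-3,0,0,0,0,16,-22,-3,0,0,0,0])

```text
time: 2.15
tool_pos: [0.4845, 0.1105, 0.293]
ee_rot: [-3.141, -0.0, 1.631]
wrist_force: [0.0, 0.7, -0.2]
width: 0.0008
```

```bash
python3 - <<'E'
from bench import *
import cv2,pickle
from h import *
o=get_obs()
for k in("time","tool_pos","ee_rot","wrist_force","width"):print(k,o[k])
S=snapshot("side");T=snapshot("top")
pickle.dump((S,T),open("s1.pkl","wb"))
for n,s,r in(("side",S,(240,150,330,210)),("top",T,(250,240,310,300))):print(n,[(b[0].round(1),b[1]) for b in blobs(s["color"],"red",r,5)],proj(s,o["tool_pos"]))
a=S["color"][120:330,230:430,::-1];cv2.imwrite("pics/side1.png",cv2.resize(a,None,fx=2.8,fy=2.8,interpolation=cv2.INTER_CUBIC))
w=snapshot("wrist");print(w["T_tool_cam"])
E
```

```text
time 2.15
tool_pos [0.48450044 0.11048887 0.29301826]
ee_rot [-3.14093543e+00 -1.05268701e-04  1.63138609e+00]
wrist_force [ 0.02428729  0.69101623 -0.15704319]
width 0.0008436599028125605
side [(array([283. , 175.4]), array([278, 170,  11,  12, 106], dtype=int32))] [281.3510904  155.57308571]
top [] [281.54854398 270.91326058]
[[ 9.99999805e-01  5.86835436e-04  2.14229940e-04  9.48704098e-04]
 [-6.23151116e-04  9.61268277e-01  2.75613699e-01 -7.99238936e-02]
 [-4.41925606e-05 -2.75613779e-01  9.61268455e-01 -1.79126035e-01]
 [ 0.00000000e+00  0.00000000e+00  0.00000000e+00  1.00000000e+00]]
```

View pics/side1.png

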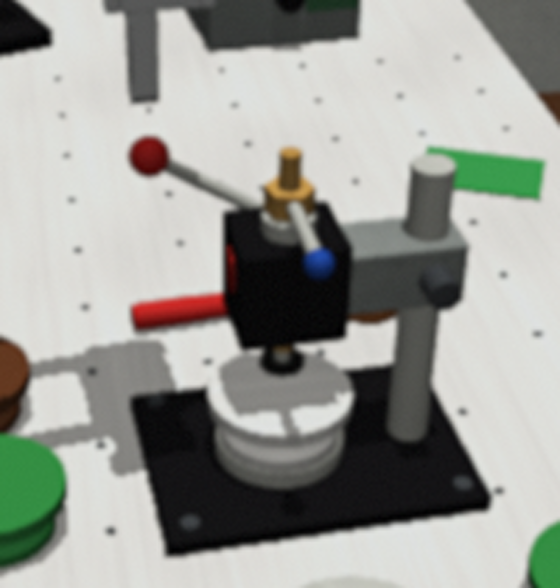

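The shut fingers stand directly above the red knob (crop (145,100) over knob (150,155)), and the foot pad is at crop (282,360). I descend onto the knob and follow its arc.

Request:
send_rows(rows=[0,0,-6,0,0,0,0,0,0,-6,0,0,0,0,0,0,-6,0,0,0,0,0,0,-3,0,0,0,0,0,0,-2,0,0,0,0,-1,0,-2,0,0,0,0,-1,0,-2,0,0,0,0,-1,0,-2,0,0,0,0])

```text
time: 3.3
tool_pos: [0.482, 0.1114, 0.2659]
ee_rot: [3.138, -0.0, 1.632]
wrist_force: [1.7, -0.8, 5.9]
width: 0.0006
```

```bash
cat > look.py <<'E'
from bench import *
import cv2,pickle,sys
from h import *
tag=sys.argv[1]
F=[]
o=get_obs();F.append(o["wrist_force"])
S=snapshot("side")
for i in range(int(sys.argv[2])):
    F.append(get_obs()["wrist_force"]);snapshot("side")
o=get_obs();F.append(o["wrist_force"])
print(o["time"],o["tool_pos"].round(4),"F",np.mean(F,0).round(2),"sd",np.std(F,0).round(2))
print([(b[0].round(1),b[1]) for b in blobs(S["color"],"red",(240,150,310,220),5)])
pickle.dump(S,open(f"s_{tag}.pkl","wb"))
a=S["color"][150:300,250:400,::-1];cv2.imwrite(f"pics/side_{tag}.png",cv2.resize(a,None,fx=4,fy=4,interpolation=cv2.INTER_CUBIC))
E
python3 look.py a 3
```

```text
3.5 [0.482  0.1115 0.2659] F [ 1.28 -0.64  4.91] sd [0.46 0.27 0.69]
[(array([282.9, 175.3]), array([278, 170,  11,  12, 108], dtype=int32))]
```

Request:
send_rows(rows=[-2.5,-0.1,-4,0,0,0,0,-2.4,-0.1,-4,0,0,0,0,-2.2,-0.1,-4,0,0,0,0,-2.1,-0.1,-4,0,0,0,0,-1.9,-0.1,-4,0,0,0,0,-1.7,-0.1,-4,0,0,0,0,-1.5,-0.1,-4,0,0,0,0,-1.4,-0.1,-4,0,0,0,0])

```text
time: 4.5
tool_pos: [0.4636, 0.1104, 0.234]
ee_rot: [-3.139, 0.0, 1.632]
wrist_force: [-6.3, -0.5, 9.6]
width: 0.0001
```

```bash
python3 look.py b 2
```

```text
4.65 [0.4634 0.1104 0.2334] F [-5.62 -0.95  8.24] sd [0.69 0.52 0.85]
[(array([275.8, 189.9]), array([271, 185,  11,  11, 101], dtype=int32))]
```

View pics/side_b.png

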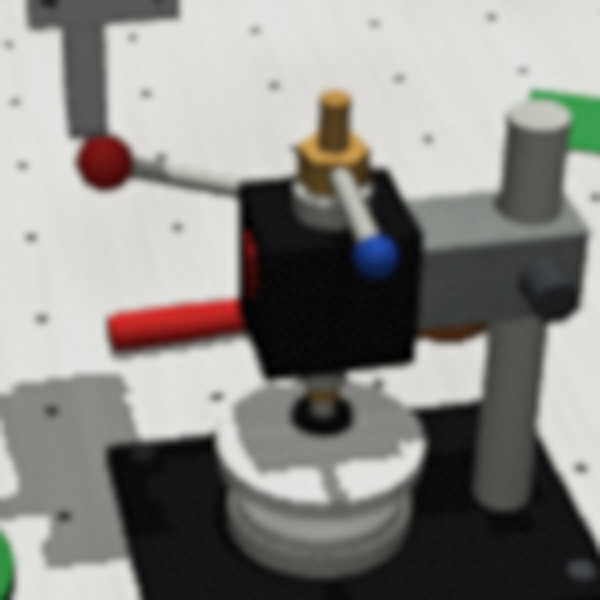

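The fingertip has crept about 6 mm to the left of the knob's top. In the crop, the finger spans x 68–105 and the knob centre is at (105,162). I work out the lever angle from the side view, then reseat the tip.

```bash
cat >> h.py <<'E'
YAW=0.057;X2=np.array([np.cos(YAW),np.sin(YAW)]);Y2=np.array([-X2[1],X2[0]]);O2=np.array([.574,.0565])
def knob(s,uv,off=.055):
    c,d=ray(s,uv);k=(off-(c[:2]-O2)@Y2)/(d[:2]@Y2);p=c+d*k
    r=(p[:2]-O2)@X2;a=np.arctan2(p[2]-.175,.03-r)
    return p,np.hypot(p[2]-.175,.03-r),.611-a
E
python3 - <<'E'
import pickle;from h import *
S=pickle.load(open("s_b.pkl","rb"))
for uv in((282.6,175.3),(275.8,189.9)):print(*knob(S,uv))
O3=lambda z:np.r_[O2,z]
for z in(.074,.08,.09,.1,.11,.12,.135):print(z,proj(S,O3(z)).round(1),((proj(S,O3(z))-[250,150])*4).round())
E
```

```text
[0.48529354 0.10652772 0.25227845] 0.1391449205220445 0.022178885447600938
[0.47061168 0.10568994 0.22097337] 0.13828388686883758 0.2720929809039165
0.074 [329.2 258.4] [317. 434.]
0.08 [329.3 256.2] [317. 425.]
0.09 [329.4 252.4] [317. 410.]
0.1 [329.5 248.5] [318. 394.]
0.11 [329.6 244.7] [318. 379.]
0.12 [329.7 240.7] [319. 363.]
0.135 [329.9 234.8] [320. 339.]
```

Request:
send_rows(rows=[0,0,4,0,0,0,0,0,0,4,0,0,0,0,3,0,0,0,0,0,0,3,0,0,0,0,0,0,0,0,-4,0,0,0,0,0,0,-2,0,0,0,0,0,0,-1,0,0,0,0,0,0,0,0,0,0,0])

```text
time: 5.65
tool_pos: [0.4714, 0.1106, 0.2338]
ee_rot: [3.141, -0.0, 1.632]
wrist_force: [-1.3, 0.3, 1.5]
width: 0.0004
```

```bash
python3 look.py c 2
```

```text
5.8 [0.4714 0.1106 0.2338] F [-1.05  0.13  2.06] sd [0.42 0.27 0.39]
[(array([275.8, 190.1]), array([271, 185,  11,  11, 102], dtype=int32))]
```

View pics/side_c.png

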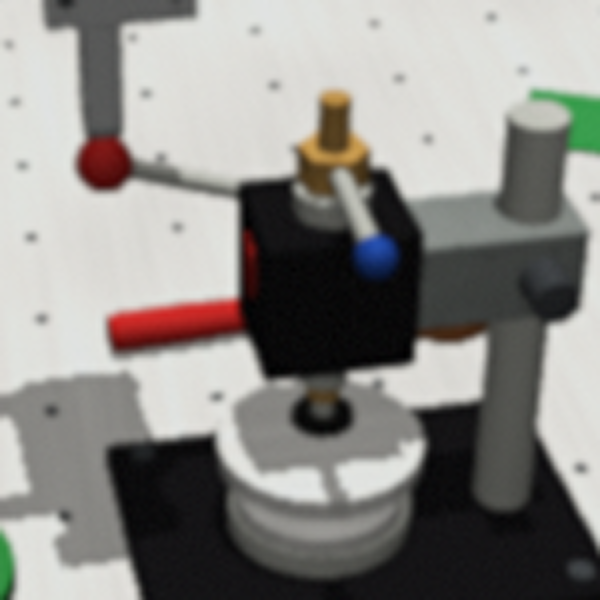

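The tip now sits centred on the knob (finger at crop (102,80), knob (105,162)). Lever angle is about 0.275, and the pad edge at crop y 437 is still above the landing line. I continue in smaller steps and read the force.

Request:
send_rows(rows=[-0.5,0,-1.5,0,0,0,0,-0.5,0,-1.5,0,0,0,0,-0.5,0,-1.5,0,0,0,0,-0.5,0,-1.5,0,0,0,0,-0.5,0,-1.5,0,0,0,0,-0.4,0,-1.5,0,0,0,0,-0.4,0,-1.5,0,0,0,0,-0.4,0,-1.5,0,0,0,0])

```text
time: 6.8
tool_pos: [0.4674, 0.1104, 0.2231]
ee_rot: [3.141, 0.0, 1.632]
wrist_force: [-3.8, -0.9, 7.8]
width: 0.0004
```

```bash
python3 look.py d 3
```

```text
7.0 [0.4673 0.1104 0.2228] F [-3.43 -1.04  7.21] sd [0.37 0.42 0.34]
[(array([274.6, 195. ]), array([269, 190,  12,  11, 105], dtype=int32))]
```

Request:
send_rows(rows=[-0.2,0,-0.7,0,0,0,0,-0.2,0,-0.7,0,0,0,0,-0.2,0,-0.7,0,0,0,0,-0.2,0,-0.7,0,0,0,0,-0.1,0,-0.7,0,0,0,0,-0.1,0,-0.7,0,0,0,0,-0.1,0,-0.7,0,0,0,0,-0.1,0,-0.7,0,0,0,0])

```text
time: 8.0
tool_pos: [0.4656, 0.1103, 0.2172]
ee_rot: [-3.14, 0.001, 1.632]
wrist_force: [-4.1, -2.1, 8.1]
width: 0.0004
```

```bash
python3 look.py e 3
```

```text
8.2 [0.4655 0.1104 0.2171] F [-4.78 -1.41  7.42] sd [0.38 0.51 0.42]
[(array([273.9, 197.6]), array([269, 192,  11,  12, 102], dtype=int32))]
```

Tangential knob force: 6.05 N, then 6.2, then 6.35, so there is no landing yet. The steady −x drag is because the ball's top rolls with the lever, so I add a bit more −x.

Request:
send_rows(rows=[-0.3,0,-0.7,0,0,0,0,-0.3,0,-0.7,0,0,0,0,-0.3,0,-0.7,0,0,0,0,-0.3,0,-0.7,0,0,0,0,-0.3,0,-0.7,0,0,0,0,-0.3,0,-0.7,0,0,0,0,-0.3,0,-0.7,0,0,0,0,-0.3,0,-0.7,0,0,0,0])

```text
time: 9.2
tool_pos: [0.4639, 0.1103, 0.2116]
ee_rot: [3.141, 0.001, 1.631]
wrist_force: [-3.8, -0.8, 7.1]
width: 0.0006
```

```bash
cat >> look.py <<'E'
f=np.mean(F,0);a=np.arcsin((o["tool_pos"][2]-.015-.175)/.14);print("q~",(.611-a).round(3),"Ftan",(f[2]*np.cos(a)+f[0]*np.sin(a)).round(2))
E
python3 look.py f 3
```

```text
9.4 [0.4638 0.1103 0.2116] F [-3.18 -1.25  6.85] sd [0.72 0.42 0.7 ]
[(array([273.5, 200. ]), array([268, 195,  12,  11, 101], dtype=int32))]
q~ 0.456 Ftan 6.28
```

View pics/side_f.png

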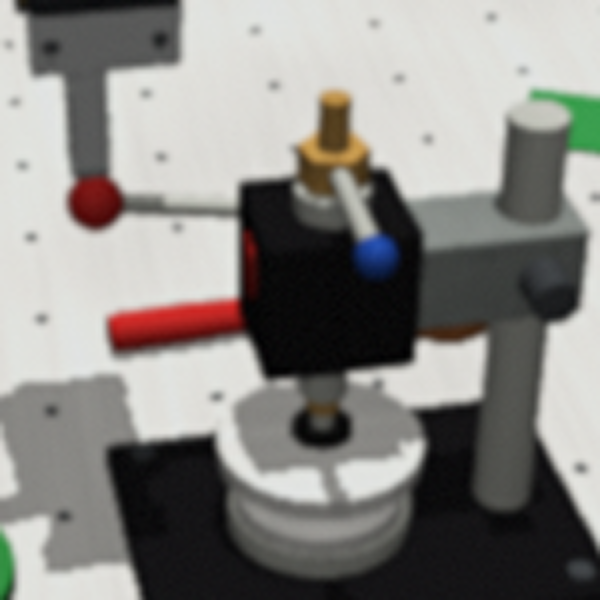

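The pad's lower edge is at crop y about 449 and nearly down, and the force is still flat at 6.3 N. I continue.

Request:
send_rows(rows=[-0.1,0,-0.6,0,0,0,0,-0.1,0,-0.6,0,0,0,0,-0.1,0,-0.6,0,0,0,0,-0.1,0,-0.6,0,0,0,0,-0.1,0,-0.6,0,0,0,0,-0.1,0,-0.6,0,0,0,0,-0.1,0,-0.6,0,0,0,0,-0.1,0,-0.6,0,0,0,0])

```text
time: 10.4
tool_pos: [0.4628, 0.1102, 0.2071]
ee_rot: [3.142, 0.001, 1.631]
wrist_force: [-3.6, -2.0, 7.6]
width: 0.0006
```

```bash
python3 look.py g 4
```

```text
10.65 [0.4628 0.1102 0.207 ] F [-3.95 -1.7   7.45] sd [0.48 0.31 0.39]
[(array([273.2, 201.8]), array([268, 197,  12,  11,  99], dtype=int32))]
q~ 0.489 Ftan 6.91
```

Request:
send_rows(rows=[-0.1,0,-0.5,0,0,0,0,-0.1,0,-0.5,0,0,0,0,-0.1,0,-0.5,0,0,0,0,-0.1,0,-0.5,0,0,0,0,-0.1,0,-0.5,0,0,0,0,-0.1,0,-0.5,0,0,0,0,-0.1,0,-0.5,0,0,0,0,-0.1,0,-0.5,0,0,0,0])

```text
time: 11.65
tool_pos: [0.462, 0.1102, 0.2034]
ee_rot: [3.141, 0.001, 1.631]
wrist_force: [-5.0, -1.2, 9.6]
width: 0.0004
```

```bash
python3 look.py i 4
```

```text
11.9 [0.462  0.1102 0.2033] F [-4.81 -1.49  8.84] sd [0.23 0.65 0.4 ]
[(array([273.1, 203.6]), array([268, 198,  12,  12, 100], dtype=int32))]
q~ 0.516 Ftan 8.34
```

View pics/side_i.png

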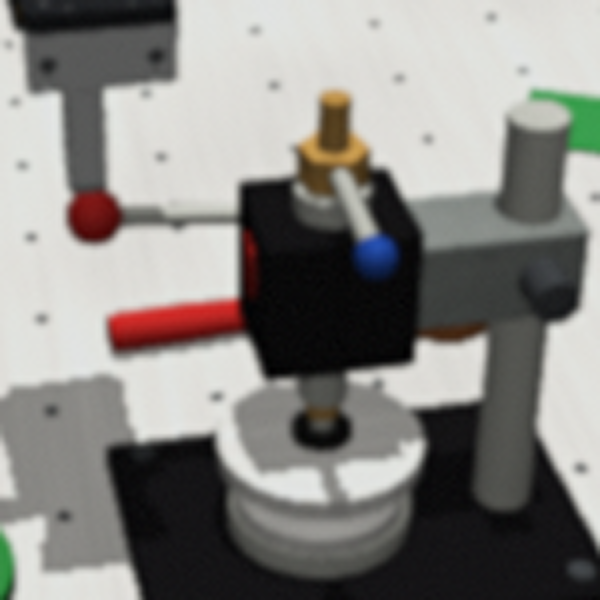

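The pad has stopped moving in the picture (lower edge at about y 450). Force went 6.3 → 6.9 → 8.3 N, so the foot landed at a tip height of about 0.208. I go about 4.5 mm further to z ≈ 0.1985.

Request:
send_rows(rows=[-0.1,0,-0.6,0,0,0,0,-0.1,0,-0.6,0,0,0,0,-0.1,0,-0.6,0,0,0,0,-0.1,0,-0.6,0,0,0,0,-0.1,0,-0.6,0,0,0,0,-0.1,0,-0.6,0,0,0,0,-0.1,0,-0.6,0,0,0,0,-0.1,0,-0.6,0,0,0,0])

```text
time: 12.9
tool_pos: [0.4612, 0.1101, 0.1988]
ee_rot: [3.141, 0.001, 1.631]
wrist_force: [-6.6, -2.0, 9.6]
width: 0.0005
```

```bash
python3 look.py j 4
```

```text
13.15 [0.4612 0.1101 0.1987] F [-5.41 -2.16  9.68] sd [0.71 0.31 0.21]
[(array([273. , 205.4]), array([268, 200,  11,  11,  95], dtype=int32))]
q~ 0.549 Ftan 9.32
```

The reading corresponds to about 9 mm past landing (≈8.4 N at the foot). I lift straight off and go round to the column side of the nut arm.

Request:
send_rows(rows=[0,0,3,0,0,0,0,0,0,5,0,0,0,0,0,0,10,0,0,0,0,0,0,20,0,0,0,0,0,0,25,0,0,0,0,0,0,25,0,0,0,0,0,0,16,0,0,0,0,0,0,12,0,0,0,0])

```text
time: 14.15
tool_pos: [0.4619, 0.1107, 0.3135]
ee_rot: [3.141, -0.0, 1.632]
wrist_force: [0.4, -0.4, -1.5]
width: 0.0004
```

Request:
send_rows(rows=[18,-15,0,0,0,0,0,18,-15,0,0,0,0,0,18,-15,0,0,0,0,0,18,-15,0,0,0,0,0,19,-15,0,0,0,0,0,19,-15,0,0,0,0,0,19,-15,0,0,0,0,0,19,-15,0,0,0,0,0])

```text
time: 15.15
tool_pos: [0.6111, -0.0113, 0.3112]
ee_rot: [-3.14, -0.0, 1.63]
wrist_force: [0.4, -0.2, -0.5]
width: 0.0008
```

```bash
python3 look.py k 1; python3 - <<'E'
import pickle;from h import *
from bench import *
S=pickle.load(open("s_k.pkl","rb"));b=blobs(S["color"],"red",(240,150,310,225),5)
print([x[0] for x in b], knob(S,b[0][0]-np.array([.3,.1])));o=get_obs();print(o["joint_positions"].round(2),[x[0] for x in blobs(S["color"],"blue",(300,180,410,260),5)],proj(S,o["tool_pos"]))
E
```

```text
15.25 [ 0.6114 -0.0121  0.3099] F [ 0.2  -0.25 -0.28] sd [0.24 0.51 0.19]
[(array([273. , 205.3]), array([268, 200,  11,  11,  97], dtype=int32))]
q~ -0.417 Ftan 0.02
[array([273.        , 205.32989691])] (array([0.46292653, 0.10525142, 0.186073  ]), np.float64(0.13855890994569436), np.float64(0.5309992016534467))
[-0.11  0.24  0.99 -0.    1.91 -1.74] [array([343.41573034, 213.56179775])] [360.38742438 172.78151153]
```

View pics/side_k.png

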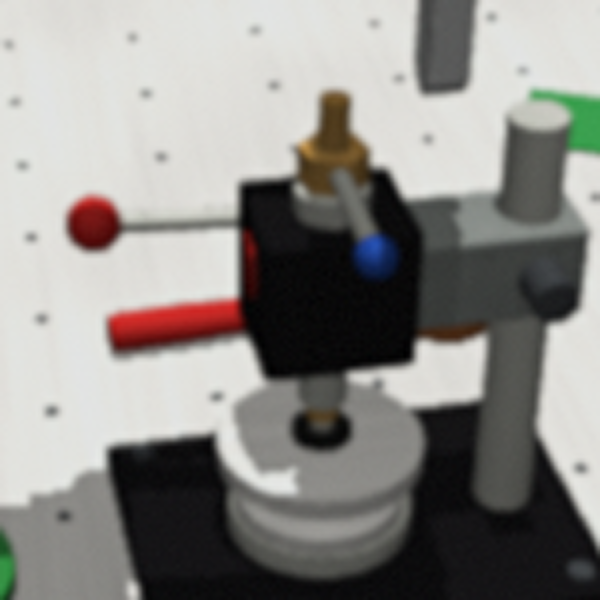

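The lever is holding where I left it (knob at crop (94,222), unchanged). The finger is at crop (443,90) on the column side of the nut arm, well clear of the blue knob (376,256). I work out the swing.

```bash
python3 - <<'E'
import numpy as np
A=np.array([.574,.0555]);p=np.array([.5908,-.009])
for i in range(15):
    t=np.deg2rad(-5);R=np.array([[np.cos(t),-np.sin(t)],[np.sin(t),np.cos(t)]])
    n=A+R@(p-A);print(i+1,((n-p)*1000).round(1),n.round(4));p=n
E
```

```text
1 [-5.7 -1.2] [ 0.5851 -0.0102]
2 [-5.8 -0.7] [ 0.5793 -0.0109]
3 [-5.8 -0.2] [ 0.5735 -0.0112]
4 [-5.8  0.3] [ 0.5677 -0.0109]
5 [-5.8  0.8] [ 0.562  -0.0101]
6 [-5.7  1.3] [ 0.5563 -0.0088]
7 [-5.5  1.8] [ 0.5508 -0.007 ]
8 [-5.4  2.3] [ 0.5454 -0.0047]
9 [-5.1  2.7] [ 0.5403 -0.002 ]
10 [-4.9  3.2] [0.5354 0.0012]
11 [-4.6  3.6] [0.5308 0.0047]
12 [-4.3  4. ] [0.5265 0.0087]
13 [-3.9  4.3] [0.5226 0.013 ]
14 [-3.5  4.6] [0.5191 0.0177]
15 [-3.1  4.9] [0.516  0.0226]
```

Request:
send_rows(rows=[0,3,-15,0,0,0,0,0,0,-15,0,0,0,0,0,0,-15,0,0,0,0,0,0,-15,0,0,0,0,0,0,-12,0,0,0,0,0,0,-6,0,0,0,0,-3,0,0,0,0,0,0,-3,0,0,0,0,0,0])

```text
time: 16.25
tool_pos: [0.6039, -0.0064, 0.2354]
ee_rot: [3.14, 0.0, 1.632]
wrist_force: [0.1, 0.2, 0.5]
width: 0.0002
```

```bash
python3 look.py l 1
```

```text
16.35 [ 0.6038 -0.0064  0.2357] F [-0.18  0.08  0.55] sd [0.2  0.2  0.21]
[(array([272.9, 205.4]), array([268, 200,  11,  12,  99], dtype=int32))]
q~ 0.278 Ftan 0.46
```

View pics/side_l.png

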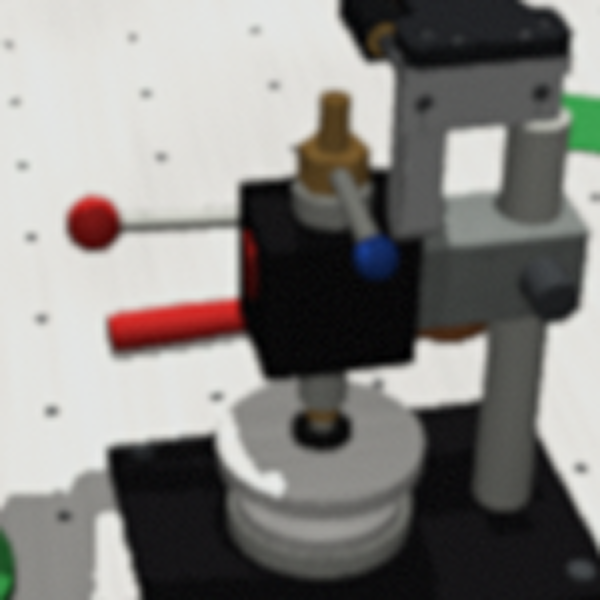

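The finger stands beside the nut arm (finger tip at crop (412,232), arm from (340,175) to (376,256)). I close the gap and start the swing, turning the tool with the arm.

Request:
send_rows(rows=[-4,-1,-2,0,0,0,0,-4,-1,-2,0,0,0,0,-4,-1,0,0,0,0,0,-2,0,0,0,0,0,0,-5.7,-1.2,0,0,0,-5,0,-5.8,-0.7,0,0,0,-5,0,-5.8,-0.2,0,0,0,-5,0,0,0,0,0,0,0,0])

```text
time: 17.35
tool_pos: [0.5727, -0.0114, 0.2309]
ee_rot: [3.141, -0.0, 1.371]
wrist_force: [3.3, 0.5, -0.4]
width: 0.0004
```

```bash
python3 look.py m 1
```

```text
17.45 [ 0.5727 -0.0115  0.2309] F [ 2.9   0.48 -0.62] sd [0.32 0.37 0.21]
[(array([272.9, 205.3]), array([268, 200,  11,  11,  98], dtype=int32))]
q~ 0.315 Ftan 0.26
```

View pics/side_m.png

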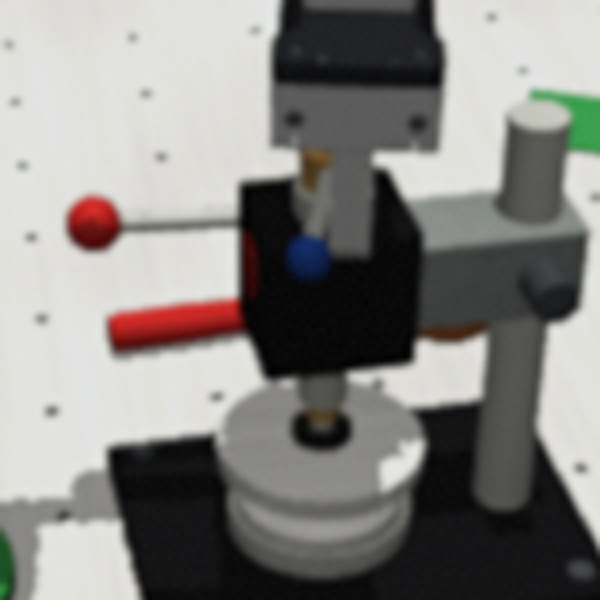

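The arm is swinging with about 3 N on the finger (blue knob now at crop (308,257)). I continue along the arc.

Request:
send_rows(rows=[-5.8,0.3,0,0,0,-5,0,-5.8,0.8,0,0,0,-5,0,-5.7,1.3,0,0,0,-5,0,-5.5,1.8,0,0,0,-5,0,-5.4,2.3,0,0,0,-5,0,-5.1,2.7,0,0,0,-5,0,-4.9,3.2,0,0,0,-5,0,0,0,0,0,0,0,0])

```text
time: 18.45
tool_pos: [0.5345, 0.0004, 0.2311]
ee_rot: [3.14, 0.0, 0.761]
wrist_force: [3.5, -1.0, -0.6]
width: 0.0002
```

```bash
python3 look.py n 1; python3 - <<'E'
import pickle;from h import *
S=pickle.load(open("s_n.pkl","rb"))
for b in blobs(S["color"],"blue",(260,180,410,260),5):
    p=onz(S,b[0],.242);r=p[:2]-O2;an=np.arctan2(r@Y2,r@X2);print(b[0],p,np.hypot(*r),"q",np.deg2rad(285.9)-an%(2*np.pi))
E
```

```text
18.55 [5.345e-01 4.000e-04 2.311e-01] F [ 3.27 -1.25 -0.16] sd [0.23 0.42 0.36]
[(array([272.9, 205.3]), array([268, 200,  11,  11,  97], dtype=int32))]
q~ 0.313 Ftan 0.8
[301.375      206.89583333] [ 0.50817866 -0.00064635  0.242     ] 0.08716739565177854 q 1.1903357384728812
```

View pics/side_n.png

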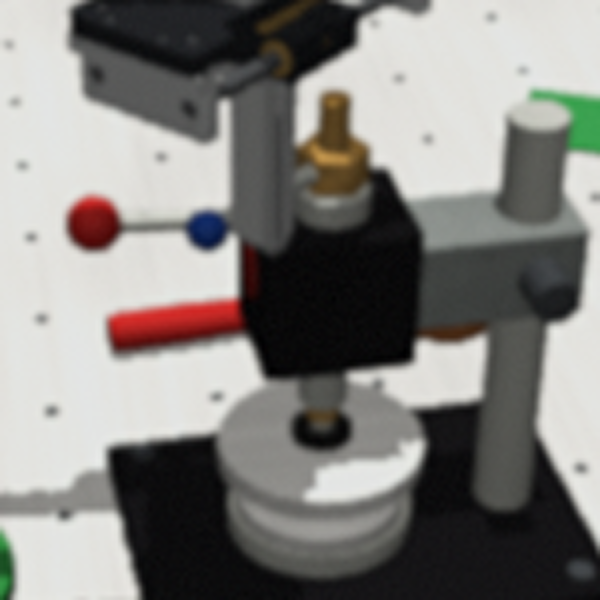

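The nut is at about 1.19 rad. Next I turn 15° more, slowing at the end, then check the force.

Request:
send_rows(rows=[-4.6,3.6,0,0,0,-5,0,-4.3,4.0,0,0,0,-5,0,-1.9,2.1,0,0,0,-2.5,0,-1.9,2.2,0,0,0,-2.5,0,0,0,0,0,0,0,0,0,0,0,0,0,0,0,0,0,0,0,0,0,0,0,0,0,0,0,0,0])

```text
time: 19.55
tool_pos: [0.5218, 0.0127, 0.2309]
ee_rot: [3.141, -0.0, 0.497]
wrist_force: [3.1, -1.6, 1.6]
width: 0.0002
```

```bash
cat > nut.py <<'E'
import pickle,sys;from h import *
S=pickle.load(open(f"s_{sys.argv[1]}.pkl","rb"))
for b in blobs(S["color"],"blue",(240,180,410,260),5):
    p=onz(S,b[0],.242);r=p[:2]-O2;an=np.arctan2(r@Y2,r@X2);print(b[0],b[1],p,np.hypot(*r),"q",np.deg2rad(285.9)-an%(2*np.pi))
E
python3 look.py o 1;python3 nut.py o
```

```text
19.65 [0.5217 0.0127 0.2309] F [ 3.8  -1.64  1.07] sd [0.52 0.03 0.37]
[(array([273. , 205.5]), array([268, 201,  11,  10,  94], dtype=int32))]
q~ 0.315 Ftan 2.13
[293.73469388 202.18367347] [290 199   9   7  49] [0.4964612  0.01788446 0.242     ] 0.08662231454704857 q 1.4432447740759695
```

Request:
send_rows(rows=[-0.7,0.9,0,0,0,-1,0,-0.7,0.9,0,0,0,-1,0,-0.7,0.9,0,0,0,-1,0,-0.7,0.9,0,0,0,-1,0,0,0,0,0,0,0,0,0,0,0,0,0,0,0,0,0,0,0,0,0,0,0,0,0,0,0,0,0])

```text
time: 20.65
tool_pos: [0.5203, 0.014, 0.231]
ee_rot: [3.135, -0.002, 0.425]
wrist_force: [6.6, -7.7, 1.1]
width: 0.0004
```

```bash
python3 look.py p 1;python3 nut.py p
```

```text
20.75 [0.5203 0.014  0.231 ] F [ 7.15 -7.13  1.15] sd [0.41 0.47 0.32]
[(array([273. , 205.6]), array([268, 201,  11,  11,  95], dtype=int32))]
q~ 0.314 Ftan 3.19
[293.38 202.02] [290 199   8   7  50] [0.49588508 0.01856104 0.242     ] 0.0868406877136884 q 1.4531765102135608
```

The tip moved only 2 of 4.6 mm and force rose from 4 to 10 N, so the nut is at its stop. One more small push to confirm.

Request:
send_rows(rows=[-0.4,1,0,0,0,0,0,-0.4,1,0,0,0,0,0,-0.4,1,0,0,0,0,0,0,0,0,0,0,0,0,0,0,0,0,0,0,0,0,0,0,0,0,0,0,0,0,0,0,0,0,0,0,0,0,0,0,0,0])

```text
time: 21.75
tool_pos: [0.5202, 0.0142, 0.2311]
ee_rot: [3.13, -0.002, 0.422]
wrist_force: [9.4, -13.8, -0.0]
width: 0.0006
```

```bash
python3 look.py q 1;python3 nut.py q
```

```text
21.85 [0.5202 0.0142 0.2311] F [  9.84 -13.31  -0.06] sd [0.81 0.39 0.09]
[(array([273. , 205.6]), array([268, 201,  11,  11,  95], dtype=int32))]
q~ 0.313 Ftan 2.83
[293.30612245 202.06122449] [290 199   8   7  49] [0.49573253 0.01843286 0.242     ] 0.08703392401526681 q 1.4526173859775606
```

View pics/side_q.png

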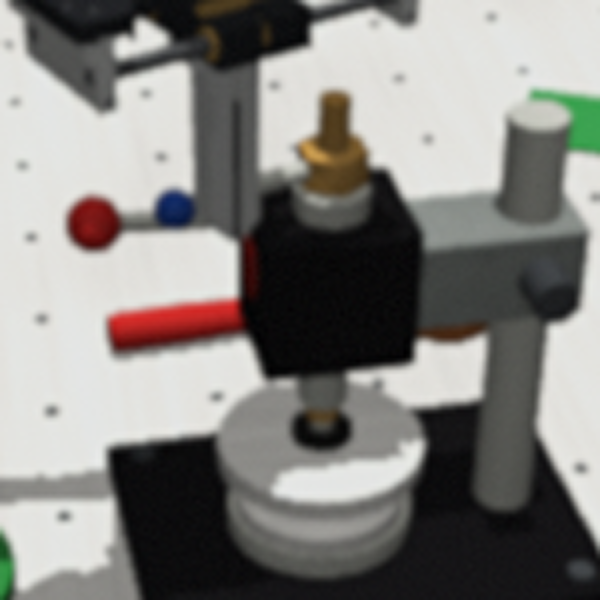

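It's a hard stop: 16 N and no more movement, with the blue knob at crop (175,208). I back off away from the arm, then rise.

Request:
send_rows(rows=[1,-3,0,0,0,0,0,2,-6,0,0,0,0,0,3,-8,0,0,0,0,0,3,-8,0,0,0,0,0,0,-5,15,0,0,0,0,0,-5,25,0,0,0,0,0,-5,30,0,0,0,0,0,-5,30,0,0,0,0])

```text
time: 22.85
tool_pos: [0.5263, -0.0257, 0.3328]
ee_rot: [3.141, -0.001, 0.427]
wrist_force: [0.3, -0.8, -0.7]
width: 0.0005
```

Request:
send_rows(rows=[-15,-20,5,0,0,0,0,-15,-20,5,0,0,0,0,-15,-20,5,0,0,0,0,-15,-20,5,0,0,0,0,-15,-20,0,0,0,0,0,-15,-20,0,0,0,0,0,0,0,0,0,0,0,0,0,0,0,0,0,0,0])

```text
time: 23.85
tool_pos: [0.4368, -0.1452, 0.3514]
ee_rot: [3.141, -0.001, 0.428]
wrist_force: [1.0, 0.3, -0.4]
width: 0.0006
```

```bash
python3 look.py r 1;python3 nut.py r; python3 - <<'E'
from bench import *;import pickle
from h import *
T=snapshot("top")
a=T["color"][150:310,200:420,::-1];cv2.imwrite("pics/top_r.png",cv2.resize(a,None,fx=3.6,fy=3.6,interpolation=cv2.INTER_CUBIC))
S=pickle.load(open("s_r.pkl","rb"))
b=[x[0] for x in blobs(T["color"],"blue",(260,170,370,300),5)];c=[x[0] for x in blobs(S["color"],"blue",(240,180,410,260),5)]
rt=[x[0] for x in blobs(T["color"],"red",(260,170,370,300),50)];rs=[x[0] for x in blobs(S["color"],"red",(240,180,310,220),50)]
print(b,c,rt,rs)
if b and c:print("blue",tri(S,c[0],T,b[0]))
if rt and rs:print("red",tri(S,rs[0],T,rt[0]))
for x in b:
    p=onz(T,x,.242);r=p[:2]-O2;an=np.arctan2(r@Y2,r@X2);print(p,np.hypot(*r),"q",np.deg2rad(285.9)-an%(2*np.pi))
E
```

```text
23.95 [ 0.4369 -0.145   0.3509] F [ 0.43 -0.14 -0.11] sd [0.41 0.37 0.28]
[(array([272.9, 205.2]), array([268, 200,  11,  12, 103], dtype=int32))]
q~ nan Ftan nan
[293.36538462 201.84615385] [290 198   8   8  52] [0.49593349 0.01918656 0.242     ] 0.08652556268956672 q 1.4594350003286274
[array([324.921875, 266.71875 ])] [array([293.36538462, 201.84615385])] [array([285.81203008, 287.69172932])] [array([272.90291262, 205.24271845])]
blue [0.49546518 0.02038668 0.24119117]
red [0.46336521 0.10888329 0.18378909]
[0.49483979 0.02041993 0.242     ] 0.08699488629344881 q 1.4776490607370079look.py:15: RuntimeWarning: invalid value encountered in arcsin
  f=np.mean(F,0);a=np.arcsin((o["tool_pos"][2]-.015-.175)/.14);print("q~",(.611-a).round(3),"Ftan",(f[2]*np.cos(a)+f[0]*np.sin(a)).round(2))
```

View pics/side_r.png

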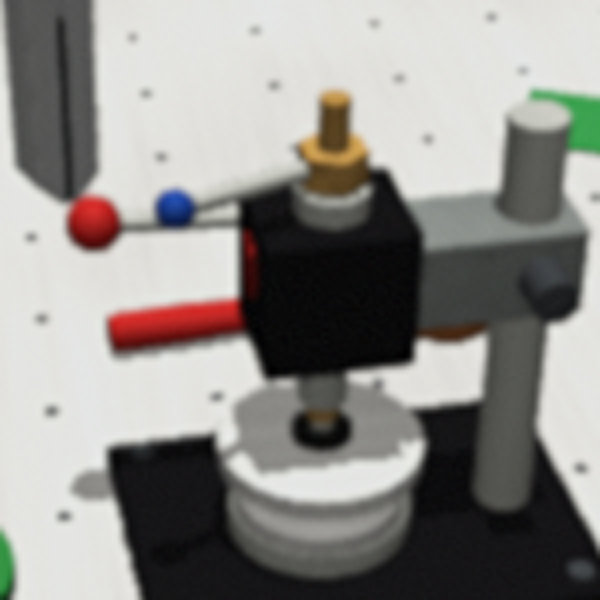

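View pics/top_r.png

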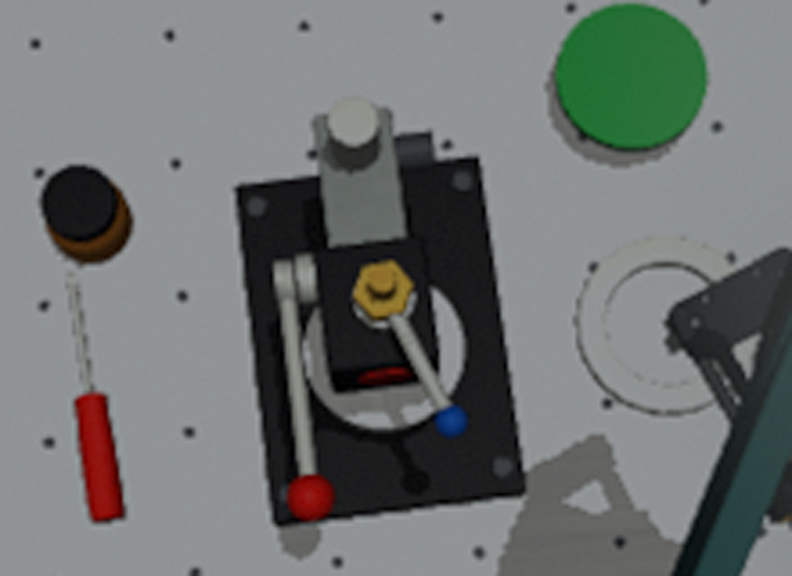

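The arm is clear. The lever knob is unchanged (crop (94,222), z 0.184), the nut arm is at its stop (blue at top crop (450,420), about 1.46–1.48 rad by vision), and the spool, jar, driver and bezel are where they were. I hand the job in.

```bash
python3 -c "
from bench import *
print(get_obs()['wrist_force']);print(close_job())"
```

```text
[-0.30407511 -0.73926137  0.52272414]
the job is handed in; nothing more can be done
None
```

I lowered the lever onto the spool, swung the jam nut to its stop, and handed the job in at about 24 s. The hand-in reports no verdict.

- **Lever and foot:** I pushed the red knob down along its arc. Force along the lever's path stayed near 6.3 N until the foot landed. I went on about 9–10 mm to 9.3 N, which puts roughly 8–9 N on the spool, calculated from the knob force and not measured directly. After I let go, the lever knob did not move in the pictures.
- **Jam nut:** I pushed its arm clockwise until it stopped moving while the force rose from 4 to 16 N. The cameras then put the nut at about 1.45–1.48 rad, just under the stated 1.5; I put that difference down to calibration error, since the arm met a rigid stop.
- **Surroundings:** The final side and top pictures show the spool, jar, driver and bezel where they started, and the robot clear of everything.
- **Disagreements:**
    - Early in the lever push the fingertip slid about 6 mm off the knob's top. I lifted it and set it back before the foot landed.
    - The lever angle read 0.549 rad from the tip height and 0.531 rad from the side view, about 2.5 mm at the knob. This is within the force margin.

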